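Hang the long arm on the slotted post

ROBOT

A 6-joint arm with a two-finger parallel gripper is mounted at the origin on a cart in front of the work surface, level with it; the furniture and walls round the work are solid. World frame = base frame: x ahead of the robot, y to its left, z up, the work surface at z = 0. Lengths are in m, angles in rad, forces in N, time in s.
With the tool pointing down it reaches from about 0.3 to 1 m from the base axis. Payload 5.1 kg.
Tool frame: the origin (TCP) lies midway between the tips of the shut fingers; the grasp point (between the pads) lies ctrl.grip_depth behind it (ctrl.grip_depth is the distance from the TCP to the grasp point, in m); z points along the fingers, y is the line along which they close (so a half turn about z gives the same grasp; the last joint's range is limited). The gripper opens to 95 mm and grips with 3 to 60 N. Pads are 20 mm wide; open, the fingers measure 119 mm over their backs; the gripper's body (75 mm by 180 mm) begins 59 mm behind the grasp point.
Start: joints at [-1.415, 0.124, 1.65, -0, 1.367, -0.083], TCP at [0.154, -0.632, 0.215] pointing down, gripper open.
Joint ranges: [-2.61, 2.61], [-1.02, 2.33], [0.03, 2.71], [-1.35, 4.49], [0.32, 2.68], [-2.91, 2.91]. Speed limits (rad/s): [2.57, 2.57, 3.14, 3.14, 3.14, 3.14].

INTERFACE

Orientations are given as a rotation vector (axis times angle).
In Python, from workcell import ctrl, optics gives the robot as it stands.
- The arm moves only by the tool jog_arm, never from a script. Its argument "deltas" is a list of rows, each a list of 2 entries, a list of its own where there are three numbers: the shift along the tool's x, y, z in mm, then the turn about the tool's z in rad. In form: [[[dx, dy, dz], spin], ...]. A call has 1 to 10 rows; each row is the pose to reach, as a shift and turn from the pose commanded when the call began, along the tool's axes at that moment; what a row does not reach only later rows make up. A row lasts 1/12 s, in which the tool goes at most 41.7 mm and 7.16 degrees, less where a joint would pass 70% of its speed; a pose out of reach is approached as far as the arm can. A call with a gripper value outside its range is refused whole. "gripper" is the finger opening in mm, from 0 to 95.1, set as the call begins (left out, the last holds). The fingers move at their own pace and stop on an object; "squeeze" is the grip in N (left out, the last holds). Time passes only in rows, so rows that repeat a pose let the fingers close. It gives the time, the measured TCP pose, the force, the opening and the grip force at its end, in the units of the state.
- ctrl.sense(): the state, without advancing time (a new reading comes with each control period).
- optics.grab_frame(name): name is "scene" or "top" or "wrist"; returns a dict with "color" (480x640x3 uint8, red, green, blue), "vertical_fov" (degrees; the focal length in pixels is half the picture's height over the tangent of half this angle, whatever the lens; pixels are square), "cx", "cy" (the principal point, pixels), "dist_coeffs" ([k1, k2, p1, p2, k3] as OpenCV has them; the pictures are not rectified), "R" (3x3) and "t" (3): a world point X has camera coordinates R X + t. Camera axes: x right, y down, z forward; pixel columns grow to the right and rows downward; lengths in m; the calibration is good to about 2 mm. A picture is of the moment at which its call begins. There is no depth.
- ctrl.close_job(): hands the job in; it is judged then, once.
The state is a dict: "time_s": time; "qpos": joint angles; "qd": joint speeds; "effort": joint torques, N m; "ee_pos": TCP position; "ee_rot": TCP orientation; "ft_force": force on the tool from outside, world axes, zero at the start; "wrist_torque": the same for the moment, N m; "width": opening from 0.0 (shut) to 1.0 (fully open); "finger_force": force on a finger pad.
Only numpy, scipy, OpenCV 4.12 (cv2) and the standard library are available. Lean on these libraries where they do the work, as an engineer would, in place of code of your own. Each camera call takes 0.05 s, during which the arm holds its last target. There are 200 camera calls.

TASK

Hang the long rack arm on the slotted steel post: bring it up level in front of the post, push both its hook tabs into the upper pair of slots, lower it until the hooks are fully down and engaged behind the slot edges, and let go. Leave the short arm where it stands.

Things in the scene. Friction and masses are not known exactly. Their poses are not given: they have to be found in the camera images.
- long_arm_grip (a point): Centre of the long rack arm's bar: loose, bright steel, 180 mm long, 30 wide, 40 high (0.25-0.42 kg), stands on the bench; connector plate (70 wide, 80 high, 5 thick) across its hook end, end stop 24 high on the other. Point half-way along and up (20 above the underside), at the balance point; grip across the 30. x: along the bar to the hooks, y: across, z: up. Plate's back plane at x +95.
- long_arm_hooks (a point): On the plate's back plane, midway between the long arm's two hook tabs, level with their underside; 95 mm in x and 30 up from long_arm_grip, same axes. Tabs (10 wide, at y -24 and +24) stick out 15 in x, 8 high; a lip at their ends goes down 23, its last 9 flaring out to x 20. Gap plate to lip: 9, at the tip 15. So tab and lip span from 23 below this point to 8 above.
- upper_slots (a point): Fixed dark steel channel post, 104 mm wide, 210 high, front sheet 6 thick facing the robot, open behind. Two rows of 2 slots, each 28 wide, 52 high, centred 24 either side of the middle; lower edges 60 and 140 above the bench. Point: on the front face, midway between the upper two, at their lower edge. x: into the post, z: up. Hung, long_arm_hooks lies here, axes alike (droops 3-4 degrees).
- short_arm_grip (a point): Centre of the short rack arm's bar, a bystander of the same make standing loose on the bench, its bar only 100 mm long (30 wide, 40 high). Point 20 above its underside; x along the bar to its hooks. Not to be moved. (Fixed surroundings to pass over: the vice's lever at the left, at x 420 to 510, y over -70, reaches 270 high; the grinder and its stand further left 400.)

How it is judged:
At the end, for the whole second after the job is handed in: The long arm hangs by both hooks in the upper slots: hook reference at most 9 mm out from the post's face, within 14 mm sideways and 8 mm in height of the slots' lower edge, level and square to the post within about 11 degrees; the short arm is within 50 mm of its start (x of long_arm_hooks in the frame of upper_slots between -0.009 and 0.006 m and y of long_arm_hooks in the frame of upper_slots between -0.014 and 0.014 m and z of long_arm_hooks in the frame of upper_slots between -0.008 and 0.008 m and angle between the x axis of long_arm_hooks and the x axis of upper_slots, either way round below 0.2 rad and angle between long_arm_hooks's own z axis and vertical below 0.2 rad and distance of short_arm_grip from where it was at the start of the episode below 0.05 m); the robot touches nothing.
It fails at once if the short arm is moved by more than 50 mm (distance of short_arm_grip from where it was at the start of the episode above 0.05 m).
It also fails if it takes over 45 s, if anything falls off the work surface, if the arm or the gripper's body presses on something with over 40 N, if the wrist force passes 120 N, or if a joint passes its speed limit or range.

## Working session

There is one attempt and no reset: what is moved stays moved. The work goes in short steps, Python scripts to look and compute and a tool call to move; the robot and the scene stay as the last step left them, time stands still between calls to the robot, and variables do not carry over. Pictures are saved under pics/ and viewed, at most 10 in all, crops included, and the job is handed in when it is done.

Besides the shell and the picture viewer there is one more tool, called after "Request:" as a command line: name --argument value ..., lists and objects as JSON in quotes. jog_arm: Moves the arm, as the interface text tells. Its arguments: {"type":"object","properties":{"deltas":{"type":"array"},"gripper":{"type":"number"},"squeeze":{"type":"number"}},"required":["deltas"]}

```bash
mkdir -p pics; cat > h.py <<'E'
import numpy as np, cv2, pickle
from workcell import ctrl, optics
from scipy.spatial.transform import Rotation as Ro
def snap(name,fn):
    f=optics.grab_frame(name); cv2.imwrite('pics/'+fn+'.png',cv2.cvtColor(f['color'],cv2.COLOR_RGB2BGR))
    pickle.dump(f,open('pics/'+fn+'.pkl','wb')); return f
def load(fn): return pickle.load(open('pics/'+fn+'.pkl','rb'))
def K(f):
    fl=240/np.tan(np.radians(f['vertical_fov'])/2); return np.array([[fl,0,f['cx']],[0,fl,f['cy']],[0,0,1.]])
def ray(f,px):
    u=cv2.undistortPoints(np.array(px,float).reshape(-1,1,2),K(f),np.array(f['dist_coeffs'],float)).reshape(-1,2)
    R=np.array(f['R']);t=np.array(f['t']); d=np.c_[u,np.ones(len(u))]@R
    return -R.T@t,d
def atz(f,px,z):
    c,d=ray(f,px); z=np.broadcast_to(z,len(d)); return c+d*((z-c[2])/d[:,2])[:,None]
def proj(f,X):
    return cv2.projectPoints(np.array(X,float).reshape(-1,3),cv2.Rodrigues(np.array(f['R']))[0],np.array(f['t'],float),K(f),np.array(f['dist_coeffs'],float))[0].reshape(-1,2)
E
python3 - <<'E'
from h import *
for n in ['scene','top']:
    f=snap(n,n+'0'); R=np.array(f['R']); print(n,f['vertical_fov'],-R.T@np.array(f['t']),R[2],f['dist_coeffs'])
s=ctrl.sense(); print(s,ctrl.grip_depth)
E
```

```text
scene 45.57459495500052 [ 0.13291793 -1.16126906  0.677251  ] [ 0.37166204  0.74807537 -0.5497732 ] [-0.04916497  0.          0.          0.          0.        ]
top 57.71748410972822 [ 0.45795383 -0.39350804  0.94890636] [ 0.0457436  -0.01125886 -0.99888976] [-0.05554037  0.          0.          0.          0.        ]
{'time_s': 0.1, 'qpos': array([-1.41461909e+00,  1.24487522e-01,  1.65148743e+00, -2.93168890e-05,
        1.36749865e+00, -8.26380734e-02]), 'qd': array([ 5.48530785e-04, -1.13278800e-03, -3.29539042e-03, -2.28698844e-06,
        1.74518180e-03, -6.88563271e-04]), 'effort': array([ 9.32817202e-04, -4.18880332e+01, -3.61095965e+01,  7.77161960e-02,
        4.61464177e-02, -6.62334742e-05]), 'ee_pos': array([ 0.15361068, -0.63101147,  0.2135087 ]), 'ee_rot': array([-3.11735618e+00, -3.74024886e-01,  1.53585884e-04]), 'ft_force': array([-0.20750916,  0.26392371, -0.05769783]), 'wrist_torque': array([-0.02604766,  0.00339157, -0.01922755]), 'finger_force': 0.0, 'width': 0.996783201792249} 0.0188
```

View pics/scene0.png

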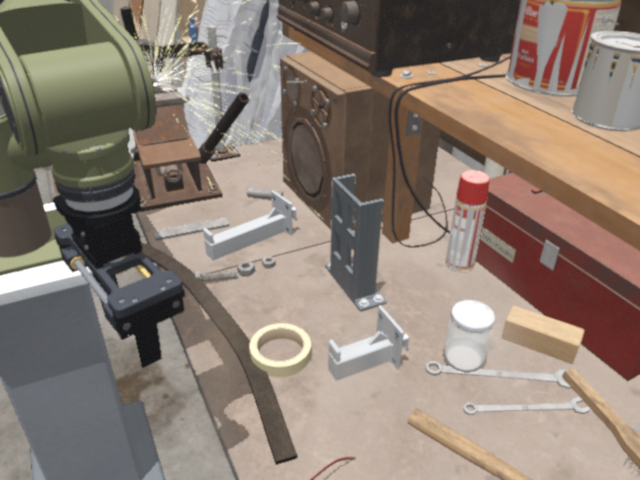

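View pics/top0.png

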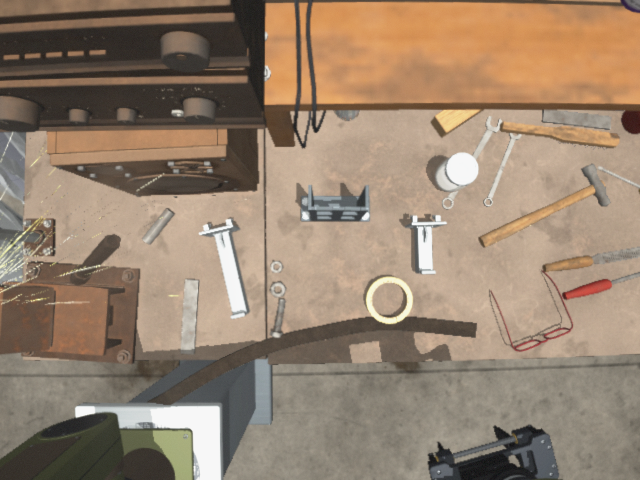

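The scene view shows the long arm left of the post, its bar running from about (210,245) to (285,210), and the short arm in front at (365,350). In the top view the long arm runs from (238,316) to (218,225), the post is at (335,212) and the short arm at (427,245). I'll enlarge the top view.

```bash
python3 - <<'E'
import cv2
a=cv2.imread('pics/top0.png')[170:330,190:390]
cv2.imwrite('pics/c1.png',cv2.resize(a,None,fx=4,fy=3.75,interpolation=cv2.INTER_CUBIC)[:600])
a=cv2.imread('pics/scene0.png')[165:315,195:395]
cv2.imwrite('pics/c2.png',cv2.resize(a,None,fx=4,fy=4,interpolation=cv2.INTER_CUBIC))
E
```

```text
(no output)
```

View pics/c1.png

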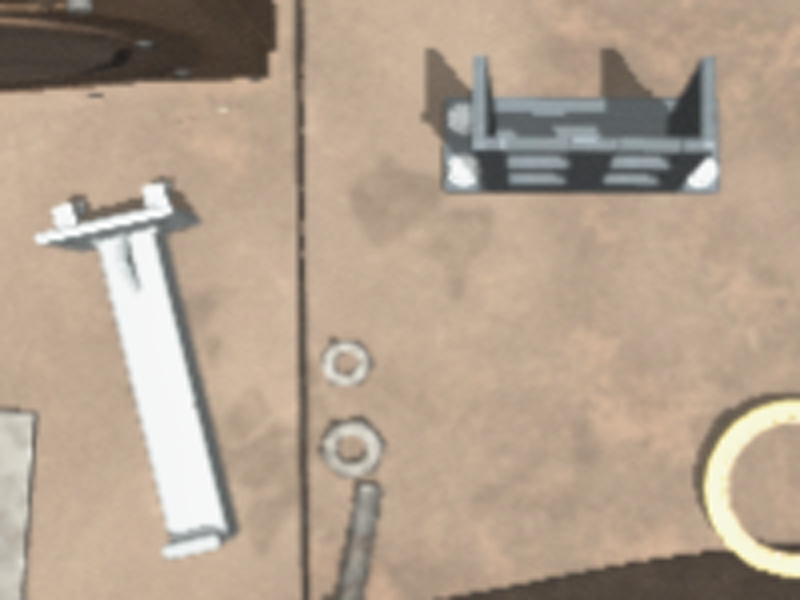

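View pics/c2.png

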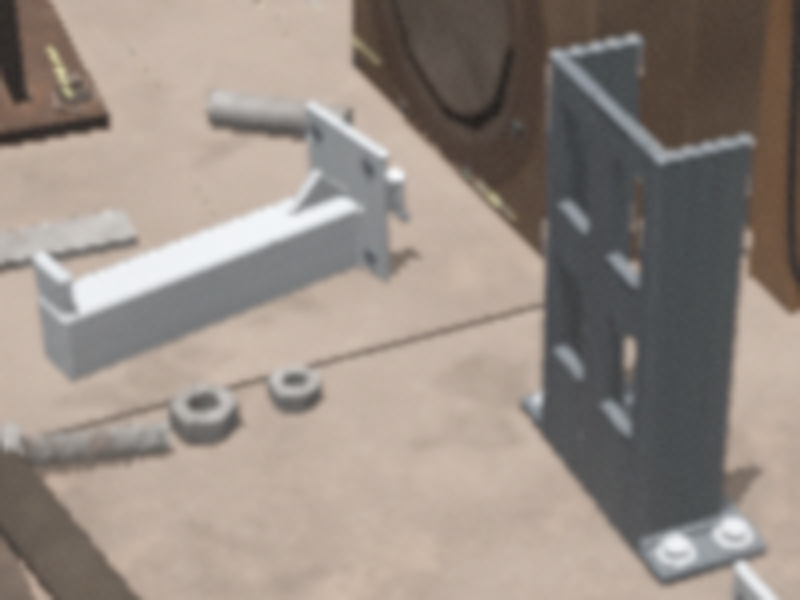

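Crops: in the top crop the bar end is at (170..222, 540) and the plate top runs (38,240)–(172,212). The post's top front edge runs (478,150)–(716,150). In the scene crop the bar's bottom corner is at (75,380), the plate corners are at (308,105), (388,158) and (388,278), and the post's top edge runs (552,52)–(658,162).

```bash
cat > fit.py <<'E'
from h import *
from scipy.optimize import least_squares
T=load('top0');S=load('scene0')
tp=lambda u,v:(190+(u+.5)/4-.5,170+(v+.5)/3.75-.5)
sp=lambda u,v:(195+(u+.5)/4-.5,165+(v+.5)/4-.5)
def fit(obs,x0,name):
    def X(p,m):
        c,s=np.cos(p[2]),np.sin(p[2]); return [p[0]+c*m[0]-s*m[1],p[1]+s*m[0]+c*m[1],m[2]]
    def res(p): return np.concatenate([proj(f,X(p,m))[0]-q for f,m,q in obs])
    r=least_squares(res,x0,loss='soft_l1'); print(name,r.x.round(4)); print(r.fun.reshape(-1,2).round(1).tolist()); return r.x
A=[(S,(-.09,-.015,0),sp(75,380)),(S,(-.09,.015,0),sp(45,345)),
   (S,(.09,.035,.08),sp(306,106)),(S,(.09,-.035,.08),sp(379,166)),(S,(.095,-.035,.0),sp(390,278)),
   (T,(.09,.035,.08),tp(38,243)),(T,(.09,-.035,.08),tp(172,217)),(T,(-.09,-.015,.064),tp(219,545)),(T,(-.09,.015,.064),tp(164,555))]
if __name__=='__main__':
    a=fit(A,[.45,-.2,0.2],'arm')
    P=[(S,(0,.052,.21),sp(552,53)),(S,(0,-.052,.21),sp(658,163)),(S,(0,.038,.14),sp(558,205)),(S,(0,-.038,.14),sp(640,290)),
       (T,(0,.052,.21),tp(475,150)),(T,(0,-.052,.21),tp(717,150))]
    p=fit(P,[.5,-.4,0],'post')
    q=ctrl.sense(); R=Ro.from_rotvec(q['ee_rot']).as_matrix(); print(R.round(3))
    print(R.T@(np.r_[a[:2],.2]-q['ee_pos']))
    g=atz(T,[(427,245)],.02);print('short',g)
E
python3 fit.py
```

```text
arm [ 0.4379 -0.1987  0.2171]
[[-0.7, 1.3], [-0.5, 3.2], [0.1, -0.9], [0.9, -2.9], [0.6, 0.5], [-0.4, -0.3], [0.0, -1.5], [0.2, 0.4], [-0.5, 1.1]]
post [ 0.547  -0.4214 -0.0223]
[[-0.5, 0.0], [0.8, -0.0], [0.4, -0.2], [-0.6, -0.1], [-0.2, -0.1], [0.3, 0.3]]
[[ 0.972  0.237 -0.   ]
 [ 0.237 -0.972  0.002]
 [ 0.    -0.002 -1.   ]]
[ 0.37845154 -0.35276416  0.01421876]
short [[ 0.4910568  -0.61681984  0.02      ]]
```

Request:
jog_arm --deltas '[[[25, -23, 0], 0.02], [[53, -49, 0], 0.02], [[81, -76, 0], 0.02], [[109, -102, 0], 0.02], [[137, -128, 0], 0.02], [[165, -154, 0], 0.02], [[193, -180, 0], 0.02], [[221, -206, 0], 0.02], [[245, -229, 0], 0.02], [[260, -243, 0], 0.02]]'

```text
time_s: 0.93
ee_pos: [0.3498, -0.3311, 0.2142]
ee_rot: [-3.121, -0.346, -0.0]
ft_force: [1.2, -0.5, 0.5]
width: 1.003
finger_force: 0.0
```

Request:
jog_arm --deltas '[[[25, -22, 0], 0], [[50, -45, 0], 0], [[75, -70, 0], 0], [[95, -90, 0], 0], [[110, -102, 0], 0], [[116, -107, 0], 0], [[116, -107, 0], 0], [[116, -107, 0], 0]]'

```text
time_s: 1.6
ee_pos: [0.4385, -0.2045, 0.2143]
ee_rot: [3.123, 0.344, -0.001]
ft_force: [-0.5, -0.2, -0.5]
width: 1.0
finger_force: 0.0
```

```bash
python3 - <<'E'
from h import *
f=snap('wrist','w1'); s=ctrl.sense(); print(s['time_s'],s['ee_pos'],s['ee_rot'],s['qpos'])
a=[.4379,-.1987,.2171]
c,n=np.cos(a[2]),np.sin(a[2])
for m in [(-.09,.015,.04),(-.09,-.015,.04),(.09,.035,.08),(.09,-.035,.08),(0,0,.04)]:
    print(m,proj(f,[a[0]+c*m[0]-n*m[1],a[1]+n*m[0]+c*m[1],m[2]]).round(0))
E
```

```text
1.65 [ 0.43835874 -0.20493622  0.21438826] [ 3.12284526e+00  3.42145195e-01 -1.23081553e-03] [-5.47993105e-01 -2.54081111e-01  2.00999051e+00 -5.35233688e-04
  1.38626703e+00  8.04648083e-01]
(-0.09, 0.015, 0.04) [[295. 310.]]
(-0.09, -0.015, 0.04) [[325. 310.]]
(0.09, 0.035, 0.08) [[263. 116.]]
(0.09, -0.035, 0.08) [[354. 116.]]
(0, 0, 0.04) [[310. 220.]]
```

View pics/w1.png

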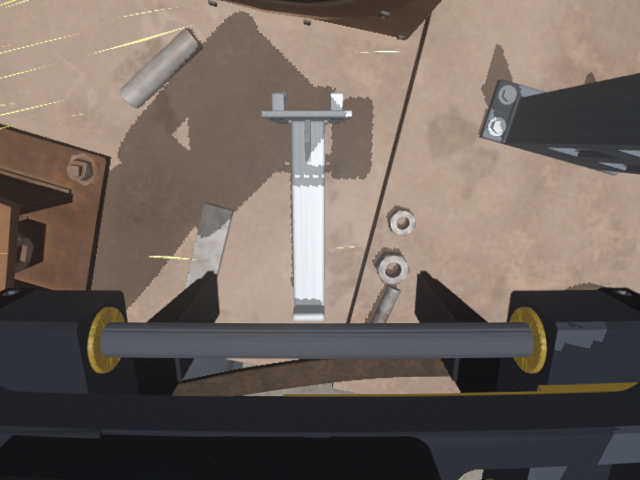

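The wrist view has the plate at (263..352, 115) and the bar at u 293..325. That matches the prediction to within 2 px, so I descend and grip.

Request:
jog_arm --deltas '[[[1, -6, 15], 0], [[1, -6, 45], 0], [[1, -6, 75], 0], [[1, -6, 105], 0], [[1, -6, 135], 0], [[1, -6, 160], 0], [[1, -6, 180], 0], [[1, -6, 195], 0], [[1, -6, 204], 0], [[1, -6, 207], 0]]' --gripper 95

```text
time_s: 2.48
ee_pos: [0.4369, -0.1986, 0.0059]
ee_rot: [-3.121, -0.34, 0.004]
ft_force: [0.3, -0.1, -0.2]
width: 0.999
finger_force: 0.0
```

Request:
jog_arm --deltas '[[[0, 0, 0], 0], [[0, 0, 0], 0], [[0, 0, 0], 0], [[0, 0, 0], 0], [[0, 0, 0], 0], [[0, 0, 0], 0], [[0, 0, 0], 0], [[0, 0, 0], 0], [[0, 0, 0], 0], [[0, 0, 0], 0]]' --gripper 20 --squeeze 45

```text
time_s: 3.32
ee_pos: [0.4385, -0.1982, 0.0076]
ee_rot: [-3.123, -0.343, 0.0]
ft_force: [0.1, -0.3, -1.2]
width: 0.356
finger_force: 0.0
```

Request:
jog_arm --deltas '[[[0, 0, 0], 0], [[0, 0, 0], 0], [[0, 0, 0], 0], [[0, 0, 0], 0], [[0, 0, 0], 0], [[0, 0, 0], 0]]'

```text
time_s: 3.82
ee_pos: [0.4384, -0.198, 0.0076]
ee_rot: [-3.122, -0.343, 0.0]
ft_force: [-0.6, 2.7, 1.0]
width: 0.311
finger_force: 45.0
```

Request:
jog_arm --deltas '[[[0, 0, -3], 0], [[0, 0, -10], 0], [[0, 0, -22], 0], [[0, 0, -37], 0], [[0, 0, -55], 0], [[0, 0, -73], 0], [[0, 0, -91], 0], [[0, 0, -107], 0], [[0, 0, -118], 0], [[0, 0, -123], 0]]'

```text
time_s: 4.65
ee_pos: [0.4396, -0.1991, 0.1335]
ee_rot: [3.12, 0.343, 0.005]
ft_force: [0.3, -0.5, -3.0]
width: 0.314
finger_force: 45.0
```

Request:
jog_arm --deltas '[[[-10, 6, 0], 0.01], [[-25, 20, 0], 0.03], [[-40, 45, 0], 0.06], [[-55, 75, 0], 0.1], [[-66, 105, 0], 0.13], [[-75, 135, 0], 0.16], [[-82, 160, 0], 0.19], [[-88, 182, 0], 0.21], [[-91, 198, 0], 0.23], [[-92, 205, 0], 0.24]]'

```text
time_s: 5.48
ee_pos: [0.3916, -0.4202, 0.1292]
ee_rot: [-3.14, 0.038, 0.003]
ft_force: [-0.4, 0.3, -2.4]
width: 0.312
finger_force: 45.0
```

Request:
jog_arm --deltas '[[[0, 0, 0], 0], [[0, 0, 0], 0], [[0, 0, 0], 0]]'

```text
time_s: 5.73
ee_pos: [0.3929, -0.4171, 0.1299]
ee_rot: [-3.14, 0.032, 0.001]
ft_force: [-0.2, 0.3, -2.9]
width: 0.313
finger_force: 45.0
```

```bash
cat > ov.py <<'E'
from h import *
import sys
fn=sys.argv[1]
f=snap('scene',fn); w=snap('top',fn+'t'); s=ctrl.sense(); print(s['time_s'],s['ee_pos'],s['ee_rot'],s['ft_force'],s['wrist_torque'])
R=Ro.from_rotvec(s['ee_rot']).as_matrix()
G=s['ee_pos']+np.array([0,0,.0124]) # arm grip point
C=np.array([.547,-.4214,.14]); a=-.0223
Rp=Ro.from_rotvec([0,0,a]).as_matrix(); Ra=np.c_[R[:,0],-R[:,1],-R[:,2]]
ref=G+Ra@[.0944,0,.030]; print('ref in post',Rp.T@(ref-C),'yaw err',np.arctan2(R[1,0],R[0,0])-a)
pl=lambda *m:G+Ra@np.array(m)
po=lambda *m:C+Rp@np.array(m)
def draw(f,name,crop):
    im=cv2.cvtColor(f['color'],cv2.COLOR_RGB2BGR); x0,x1,y0,y1=crop
    k=800/(x1-x0); im=cv2.resize(im[y0:y1,x0:x1],None,fx=k,fy=k,interpolation=cv2.INTER_CUBIC)
    def dot(X,col):
        u=proj(f,X)[0]; u=((u+.5-[x0,y0])*k-.5).astype(int); cv2.circle(im,tuple(map(int,u)),2,col,-1)
    for X in [pl(.0894,.035,.06),pl(.0894,-.035,.06),pl(.0944,-.035,-.02),pl(.0894,.035,-.02),pl(-.09,-.015,-.02),pl(-.09,.015,.044),pl(-.09,-.015,.044),pl(.1094,-.019,.038),pl(.1094,-.029,.038)]: dot(X,(0,0,255))
    for X in [po(0,.052,.07),po(0,-.052,.07),po(0,.038,0),po(0,.010,0),po(0,-.038,0),po(0,-.010,0)]: dot(X,(0,255,0))
    return im
a1=draw(f,'s',(190,410,160,250+30)); b1=draw(w,'t',(270,400,170,200+90))
cv2.imwrite('pics/'+fn+'o.png',a1); cv2.imwrite('pics/'+fn+'to.png',b1[:600]); print(a1.shape,b1.shape)
E
python3 ov.py m1
```

```text
5.8333 [ 0.39320988 -0.41719708  0.13040848] [-3.14085005e+00  3.14097763e-02  5.77092776e-04] [ 0.05865579  0.56549047 -2.65338002] [ 0.04684086  0.00375583 -0.00957195]
ref in post [-0.05943461  0.00097233  0.03277324] yaw err 0.002299962938723466
(436, 800, 3) (738, 800, 3)
```

View pics/m1o.png

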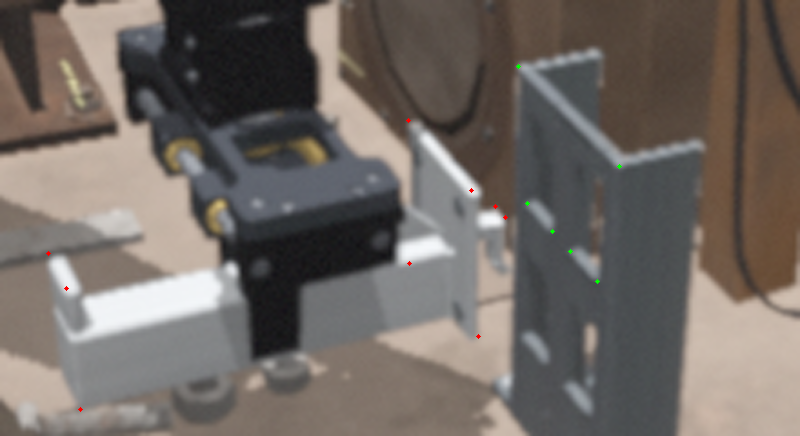

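The overlay fits: the plate, bar and post-slot points all land within about 2 mm. I push in and feel for the plate contact.

Request:
jog_arm --deltas '[[[3, 1, 0], 0], [[8, 1, 0], 0], [[15, 1, 0], 0], [[23, 1, 0], 0], [[31, 1, 0], 0], [[39, 1, 0], 0], [[46, 1, 0], 0], [[50, 1, 0], 0], [[53, 1, 0], 0], [[53, 1, 0], 0]]'

```text
time_s: 6.67
ee_pos: [0.4468, -0.4204, 0.1305]
ee_rot: [-3.141, 0.033, 0.0]
ft_force: [-0.3, -0.8, -2.4]
width: 0.314
finger_force: 45.0
```

Request:
jog_arm --deltas '[[[0, 0, 0], 0], [[1, 0, 0], 0], [[1, 0, 0], 0], [[2, 0, 0], 0], [[2, 0, 0], 0], [[3, 0, 0], 0], [[3, 0, 0], 0], [[4, 0, 0], 0], [[4, 0, 0], 0]]'

```text
time_s: 7.42
ee_pos: [0.4503, -0.4205, 0.1307]
ee_rot: [3.141, -0.033, 0.0]
ft_force: [-1.1, -0.2, -2.8]
width: 0.314
finger_force: 45.0
```

Request:
jog_arm --deltas '[[[1, 0, 0], 0], [[1, 0, 0], 0], [[2, 0, 0], 0], [[2, 0, 0], 0]]'

```text
time_s: 7.75
ee_pos: [0.4524, -0.4206, 0.1307]
ee_rot: [3.141, -0.033, 0.0]
ft_force: [-0.8, -0.2, -2.4]
width: 0.313
finger_force: 45.0
```

Request:
jog_arm --deltas '[[[1, 0, 0], 0], [[1, 0, 0], 0], [[1, 0, 0], 0]]'

```text
time_s: 8.0
ee_pos: [0.453, -0.4206, 0.1306]
ee_rot: [-3.141, 0.033, 0.001]
ft_force: [-0.8, -0.3, -2.3]
width: 0.308
finger_force: 45.0
```

Request:
jog_arm --deltas '[[[1, 0, 0], 0], [[1, 0, 0], 0], [[1, 0, 0], 0]]'

```text
time_s: 8.25
ee_pos: [0.4531, -0.4207, 0.1306]
ee_rot: [-3.141, 0.033, 0.004]
ft_force: [-5.1, 0.8, -0.3]
width: 0.313
finger_force: 45.0
```

Request:
jog_arm --deltas '[[[1, 0, 0], 0], [[1, 0, 0], 0], [[1, 0, 0], 0]]'

```text
time_s: 8.5
ee_pos: [0.4531, -0.4207, 0.1306]
ee_rot: [-3.141, 0.033, 0.007]
ft_force: [-9.7, 2.0, 0.5]
width: 0.313
finger_force: 45.0
```

Contact with the post face is felt at TCP x 0.4531. I back off about 1.5 mm and lower.

Request:
jog_arm --deltas '[[[-3.5, -1, 0], 0], [[-3.5, -1, 2], 0], [[-3.5, -1, 5], 0], [[-3.5, -1, 8], 0], [[-3.5, -1, 11], 0], [[-3.5, -1, 14], 0], [[-3.5, -1, 17], 0], [[-3.5, -1, 19], 0], [[-3.5, -1, 20], 0]]'

```text
time_s: 9.25
ee_pos: [0.4516, -0.4193, 0.11]
ee_rot: [-3.141, 0.033, 0.001]
ft_force: [0.2, 0.5, -2.4]
width: 0.312
finger_force: 45.0
```

Request:
jog_arm --deltas '[[[0, 0, 2], 0], [[0, 0, 4], 0], [[0, 0, 6], 0], [[0, 0, 7], 0], [[0, 0, 8], 0], [[0, 0, 9], 0], [[0, 0, 10], 0], [[0, 0, 10], 0]]'

```text
time_s: 9.92
ee_pos: [0.4516, -0.4195, 0.1004]
ee_rot: [-3.141, 0.033, 0.0]
ft_force: [-0.1, 0.3, -2.5]
width: 0.312
finger_force: 45.0
```

Ref is now about 2.5 mm above the edge, with no jamming. I continue until it seats.

Request:
jog_arm --deltas '[[[0, 0, 1], 0], [[0, 0, 1], 0], [[0, 0, 2], 0], [[0, 0, 2], 0], [[0, 0, 2], 0]]'

```text
time_s: 10.33
ee_pos: [0.4517, -0.4195, 0.0986]
ee_rot: [-3.141, 0.033, 0.0]
ft_force: [-0.2, -0.0, -2.2]
width: 0.31
finger_force: 45.0
```

Request:
jog_arm --deltas '[[[0, 0, 1], 0], [[0, 0, 1], 0], [[0, 0, 2], 0], [[0, 0, 2], 0], [[0, 0, 2], 0]]'

```text
time_s: 10.75
ee_pos: [0.452, -0.4198, 0.0972]
ee_rot: [3.141, -0.033, 0.001]
ft_force: [-1.1, 0.5, 1.0]
width: 0.314
finger_force: 45.0
```

Vertical load moved to the slots, so the hooks are seated at ref z ≈ -0.4 mm. I look, then release.

```bash
python3 ov.py m2
```

```text
10.85 [ 0.45198102 -0.41976826  0.09718977] [ 3.14090693e+00 -3.33062705e-02  1.13747862e-03] [-1.90363775  0.80020579  0.82992234] [ 0.17756262 -0.14782274  0.0854871 ]
ref in post [-0.00065373 -0.00036923 -0.00034137] yaw err 0.0010929182412206216
(436, 800, 3) (738, 800, 3)
```

View pics/m2o.png

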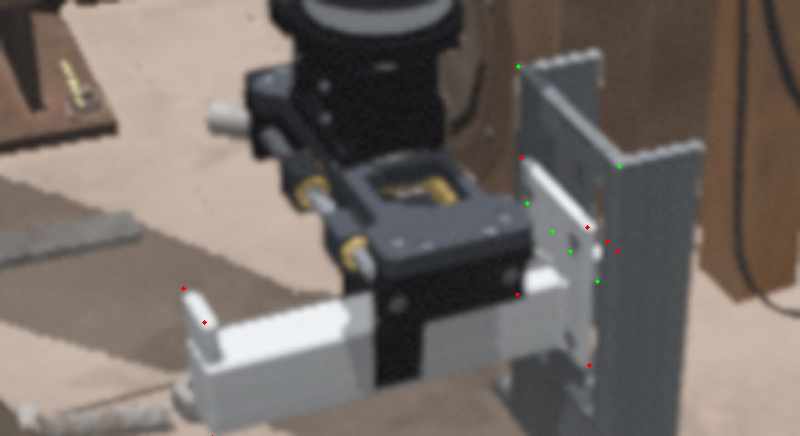

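The plate's top corners are at (522,160) and (588,230), flush with the post face and with the hooks in the upper slots. Now I release.

Request:
jog_arm --deltas '[[[0, 0, 0], 0], [[0, 0, 0], 0], [[0, 0, 0], 0], [[0, 0, 0], 0], [[0, 0, 0], 0], [[0, 0, 0], 0], [[0, 0, 0], 0], [[0, 0, 0], 0], [[0, 0, 0], 0], [[0, 0, 0], 0]]' --gripper 75

```text
time_s: 11.68
ee_pos: [0.4517, -0.4196, 0.0967]
ee_rot: [-3.141, 0.033, -0.0]
ft_force: [0.1, -0.1, -0.4]
width: 0.789
finger_force: 0.0
```

Request:
jog_arm --deltas '[[[0, 0, -2], 0], [[0, 0, -7], 0], [[0, 0, -15], 0], [[0, 0, -27], 0], [[0, 0, -42], 0], [[-5, 0, -60], 0], [[-15, 0, -80], 0], [[-25, 0, -100], 0], [[-32, 0, -115], 0], [[-35, 0, -120], 0]]'

```text
time_s: 12.52
ee_pos: [0.4172, -0.4202, 0.2218]
ee_rot: [3.136, -0.034, 0.007]
ft_force: [-0.0, -0.5, 0.9]
width: 0.787
finger_force: 0.0
```

```bash
python3 - <<'E'
from h import *
s=ctrl.sense(); print(s['time_s'],s['ee_pos'],s['ft_force'],s['width'])
f=snap('scene','e'); im=cv2.cvtColor(f['color'],cv2.COLOR_RGB2BGR)
cv2.imwrite('pics/eo.png',cv2.resize(im[150:390,190:430],(600,600),interpolation=cv2.INTER_CUBIC))
E
```

```text
12.5167 [ 0.4172497  -0.42024869  0.22178376] [-0.0135113  -0.48689561  0.86414404] 0.7866570619153328
```

View pics/eo.png

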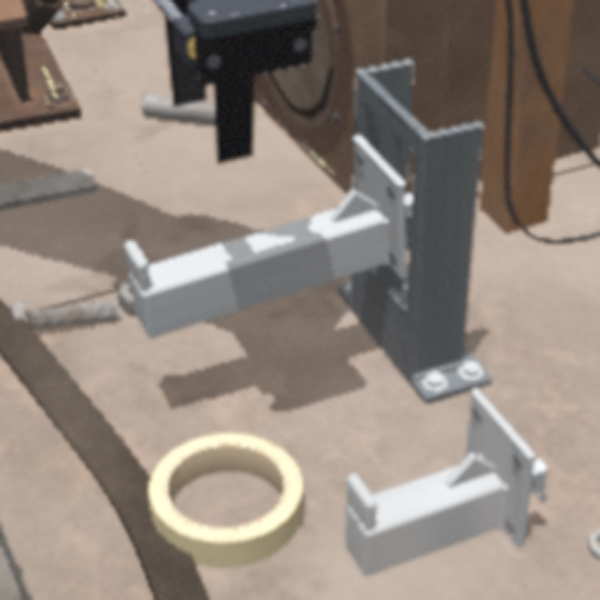

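The long arm hangs flush on the post with a slight droop; its plate spans (355,140)–(405,265). The gripper is clear and the short arm hasn't moved. I let the robot settle and hand in.

Request:
jog_arm --deltas '[[[0, 0, 0], 0], [[0, 0, 0], 0], [[0, 0, 0], 0], [[0, 0, 0], 0]]'

```text
time_s: 12.9
ee_pos: [0.4166, -0.4182, 0.2151]
ee_rot: [-3.139, 0.033, 0.003]
ft_force: [0.0, -1.2, -0.7]
width: 0.792
finger_force: 0.0
```

```bash
python3 -c "
from workcell import ctrl
print(ctrl.close_job())"
```

```text
the job is handed in; nothing more can be done
None
```

The long arm hangs by both hooks in the upper slots with the gripper clear and the short arm untouched; I handed the job in at about 13 s, and no verdict came back.

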